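# Fit the formed covers on the snap standoffs

### The job

Take every packing tube out from between the snap standoffs on the grey box bases and lay it in the empty tray; lift each formed cover out of its open die and press it down, rib up, over the four standoffs of a free base, until all four have clicked through and the cover sits flat on their shoulders. Leave the tape measure and the blue bottle alone.

Things in the scene. Friction and masses are not known exactly. Their poses are not given: they have to be found in the camera images.
- station_0 (a point): a box base, fixed: grey plate 124 (x) x 86 (y) x 8 mm with four snap standoffs. The point is its centre at the height of the standoffs' shoulders, 28 mm above the bench; z up. A seated cover's centre is 17 mm above it. Its four standoffs stand at x = +-42, y = +-25.5 mm: shoulder 19 mm in diameter, above it a neck 11 mm in diameter and 7 mm tall, then a taper to a 3 mm tip 21 mm above the shoulder.
- station_1 (a point): a box base, fixed: grey plate 124 (x) x 86 (y) x 8 mm with four snap standoffs. The point is its centre at the height of the standoffs' shoulders, 28 mm above the bench; z up. A seated cover's centre is 17 mm above it. Each standoff has a sprung prong on the side away from the station's centre (in x), reaching 9.5 mm from its axis 10 mm above the shoulder; it gives way as a cover is pushed down and snaps out over the plate when that is on the shoulder.
- station_2 (a point): a box base, fixed: grey plate 124 (x) x 86 (y) x 8 mm with four snap standoffs. The point is its centre at the height of the standoffs' shoulders, 28 mm above the bench; z up. A seated cover's centre is 17 mm above it. Pressing takes 3 to 5 N for each standoff, up to about 20 N for all four at once; a clicked cover does not come off again.
- die_0: fixed dark steel block, 126 (its x) x 90 (its y) x 28 mm high, with one open cavity 115 x 79 mm, 7 mm deep. A cover may lie in it, rib up, its plate's top 1 mm below the rim. Origin at the centre of the underside; bases and dies swap places from start to start, their long sides within about 0.1 rad of the world's x.
- die_1: fixed dark steel block, 126 (its x) x 90 (its y) x 28 mm high, with one open cavity 115 x 79 mm, 7 mm deep. A cover may lie in it, rib up, its plate's top 1 mm below the rim. Origin at the centre of the underside.
- die_2: fixed dark steel block, 126 (its x) x 90 (its y) x 28 mm high, with one open cavity 115 x 79 mm, 7 mm deep. A cover may lie in it, rib up, its plate's top 1 mm below the rim. Origin at the centre of the underside.
- tray: fixed open grey tray, empty at the start, 118 (its x) x 180 (its y) x 22 mm high outside, walls and floor 4 mm thick. Origin at the centre of its underside, z up. Three packing pieces fit side by side, lying along its x, e.g. at y = -52, 0 and +52 mm.
- cover_0_mid (a point): formed steel cover, about 0.18 kg (may be absent): plate 112 (its x) x 76 (its y) x 6 mm with four square 13 mm holes at x = +-42, y = +-25.5 mm; in the middle a rib 56 mm long (x), 24 mm wide (y), 22 mm above the plate, to be gripped across the 24 mm. The point is its centre, 17 mm above the plate's underside, 11 mm below the rib's top; z up. Either way round fits any station.
- cover_1_mid (a point): formed steel cover like cover_0 (may be absent); the point is likewise its centre, 17 mm above the plate's underside
- cover_2_mid (a point): formed steel cover like cover_0 (may be absent); the point is likewise its centre, 17 mm above the plate's underside
- packing_0_mid (a point): packing piece (may be absent): square steel tube offcut 25 x 90 x 25 mm, about 0.14 kg. The point is its centre, its y along the length. Each present starts on the plate of a base between its standoffs, along the base's x, its top 33 mm above the bench, 5 mm above the shoulders, so that no cover seats over it.
- packing_1_mid (a point): packing piece like packing_0 (may be absent); the point is its centre, its y along the length
- packing_2_mid (a point): packing piece like packing_0 (may be absent); the point is its centre, its y along the length
- tape: bystander: yellow tape measure 39 x 90 x 62 mm standing on the bench; leave it alone. Origin at its underside.
- spatter_bottle: bystander: blue bottle, 65 mm in diameter, 160 mm tall, standing on the bench; leave it alone. Origin at its underside.
There are look-alikes about, which are no part of the job. Leave any yellow look-alike of the part that bears packing_1_mid alone.

How it is judged:
By the outcome, as a careful person would: the job done as asked, in the order asked, and still so for the second after the job is handed in, with the robot touching nothing.
Of cover_0, cover_1, cover_2 only 2 to 3 are there at a start; the rules pass over those that are not, and their reading is None.
Of packing_0, packing_1, packing_2 only 2 to 3 are there at a start; the rules pass over those that are not, and their reading is None.
At some moment in a run one of packing_0, packing_1, packing_2 may be knocked a few centimetres aside while the robot is not near it.
Once in a run the grip may slacken for a moment while it holds something.
It also fails if it takes over 210 s, if anything falls off the work surface, if the arm or the gripper's body presses on something with over 40 N, if the wrist force passes 120 N, or if a joint passes its speed limit or range.

### The arm

A 6-joint arm with a two-finger parallel gripper is mounted at the origin on the work surface; the furniture and walls round the work are solid. World frame = base frame: x ahead of the robot, y to its left, z up, the work surface at z = 0. Lengths are in m, angles in rad, forces in N, time in s.
With the tool pointing down it reaches from about 0.275 to 0.825 m from the base axis. Payload 5.2 kg.
Tool frame: the origin (TCP) lies midway between the tips of the shut fingers; the grasp point (between the pads) lies 19 mm behind it; z points along the fingers, y is the line along which they close (so a half turn about z gives the same grasp; the last joint's range is limited). The gripper opens to 93 mm and grips with 3 to 60 N. Pads are 15 mm wide; open, the fingers measure 128 mm over their backs; the gripper's body (75 mm by 188 mm) begins 65 mm behind the grasp point.
Start: joints at [1.045, 0.259, 1.535, -0, 1.348, -0.203], TCP at [0.174, 0.522, 0.219] pointing down, gripper open.
Joint ranges: [-3.14, 3.14], [-0.91, 2.08], [0.19, 2.58], [-1.22, 4.36], [0.22, 2.71], [-3.12, 3.12]. Speed limits (rad/s): [2.57, 2.57, 3.14, 3.14, 3.14, 3.14].

### API

Orientations are given as a rotation vector (axis times angle).
In Python, from plant import robot, optics gives the robot as it stands.
- The arm moves only by the tool move_arm, never from a script. Its argument "deltas" is a list of rows, each a list of 2 entries, a list of its own where there are three numbers: the shift along the tool's x, y, z in cm, then the turn about the tool's z in degrees. A call has 1 to 12 rows; each row is the pose to reach, as a shift and turn from the pose commanded when the call began, along the tool's axes at that moment; what a row does not reach only later rows make up. A row lasts 1/8 s, in which the tool goes at most 62.5 mm and 10.7 degrees, less where a joint would pass 70% of its speed; a pose out of reach is approached as far as the arm can. A call with a gripper value outside its range is refused whole. "hand" is the closure, from 0 (fully open) to 1 (shut), set as the call begins (left out, the last holds). The fingers move at their own pace and stop on an object; the grip force is fixed at half the most. Time passes only in rows, so rows that repeat a pose let the fingers close. It gives the time, the measured TCP pose, the force, the opening and the grip force at its end, in the units of the state.
- robot.observe(): the state, without advancing time (a new reading comes with each control period).
- optics.snapshot(name): name is "scene" or "top" or "wrist"; returns a dict with "frame" (480x640x3 uint8, red, green, blue), "fx", "fy", "cx", "cy" (pixels), "k1" (the pictures are not rectified: a ray, as slopes to the right and down, at radius r is drawn at 1 + k1 r^2 times it, then the intrinsics apply), "R" (3x3) and "t" (3): a world point X has camera coordinates R X + t; the wrist camera has in their place "mount" (4x4, takes a point from camera to tool coordinates, whose origin is the TCP and whose axes are the flange's). Camera axes: x right, y down, z forward; pixel columns grow to the right and rows downward; lengths in m; the calibration is good to about 2 mm. A picture is of the moment at which its call begins: read the wrist's pose just before it. There is no depth.
- robot.finish_job(): hands the job in; it is judged then, once.
The state is a dict: "time_s": time; "joints": joint angles; "qvel": joint speeds; "joint_efforts": joint torques, N m; "position": TCP position; "ee_rot": TCP orientation; "force": force on the tool from outside, world axes, zero at the start; "ft_torque": the same for the moment, N m; "opening": finger opening in m; "finger_force": force on a finger pad.
Only numpy, scipy, OpenCV 4.12 (cv2) and the standard library are available. Lean on these libraries where they do the work, as an engineer would, in place of code of your own. Each camera call takes 0.05 s, during which the arm holds its last target. There are 200 camera calls.

## Working session

There is one attempt and no reset: what is moved stays moved. The work goes in short steps, Python scripts to look and compute and a tool call to move; the robot and the scene stay as the last step left them, time stands still between calls to the robot, and variables do not carry over. Pictures are saved under pics/ and viewed, at most 14 in all, crops included, and the job is handed in when it is done.

Besides the shell and the picture viewer there is one more tool, called as a command line: name --argument value ..., lists and objects as JSON in quotes. move_arm: Moves the arm, as the interface text tells. Its arguments: {"type":"object","properties":{"deltas":{"type":"array"},"hand":{"type":"number"}},"required":["deltas"]}

```bash
ls; mkdir -p pics
python3 - <<'E'
from plant import robot, optics
import cv2
print(robot.observe())
for n in ("top","scene"):
    s=optics.snapshot(n); cv2.imwrite(f"pics/{n}0.png",s["frame"][:,:,::-1])
    print(n,{k:v for k,v in s.items() if k!="frame"})
s=optics.snapshot("wrist");print(s["mount"],s["fx"],s["k1"])
E
```

```text
pics
{'time_s': 0.0, 'joints': array([ 1.04520397e+00,  2.59348641e-01,  1.53607790e+00,  1.35766211e-06,
        1.34797648e+00, -2.02809502e-01]), 'qvel': array([-0.00045197, -0.000596  ,  0.00066145,  0.00169385,  0.0007011 ,
       -0.0020355 ]), 'joint_efforts': array([-1.72918728e-03, -4.37305427e+01, -2.83999443e+01,  7.18123326e-02,
        4.12302639e-02, -1.63234986e-04]), 'position': array([0.17417017, 0.52112632, 0.21781674]), 'ee_rot': array([-5.04724357e-01, -3.10012767e+00,  2.65591429e-03]), 'force': array([-0.41943032, -0.30419502,  0.16994099]), 'ft_torque': array([-0.04249134,  0.06011239,  0.02965753]), 'finger_force': 0.0, 'opening': 0.093011094396801}
top {'fx': 599.9948638658915, 'fy': 599.9948638658915, 'cx': 319.19393497792885, 'cy': 238.36944998638086, 'k1': -0.1966345708489919, 'R': array([[ 0.04985957, -0.99875549,  0.00122491],
       [-0.97378594, -0.04888551, -0.2221512 ],
       [ 0.22193461,  0.00988356, -0.97501146]]), 't': array([-0.20464207,  0.48194218,  1.60745814])}
scene {'fx': 493.958949426841, 'fy': 493.958949426841, 'cx': 318.0054017270729, 'cy': 239.83564463752572, 'k1': -0.049373682461512344, 'R': array([[ 0.87823972, -0.47808951, -0.01119915],
       [-0.34671928, -0.62043735, -0.70345095],
       [ 0.32936415,  0.62168152, -0.71065557]]), 't': array([-0.49595133,  0.11346941,  1.36499097])}
[[-7.91854541e-04 -9.69470824e-01 -2.45205414e-01  6.84047523e-02]
 [ 9.99999680e-01 -7.40673653e-04 -3.00942748e-04  2.41062985e-04]
 [ 1.10138025e-04 -2.45205574e-01  9.69471100e-01 -1.66935500e-01]
 [ 0.00000000e+00  0.00000000e+00  0.00000000e+00  1.00000000e+00]] 381.7277599050319 -0.013201149496528687
```

View pics/top0.png

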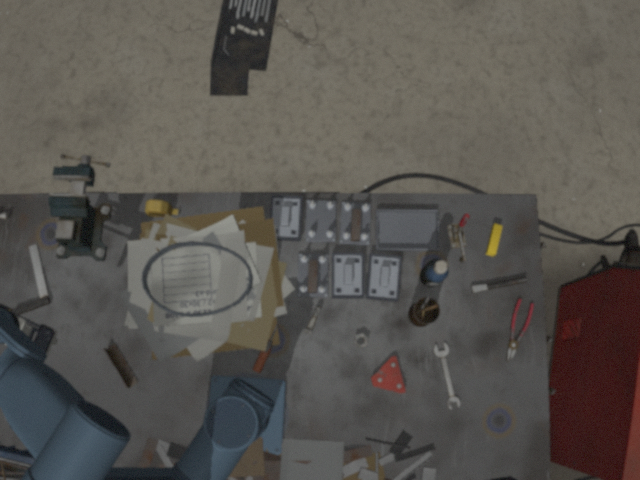

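View pics/scene0.png

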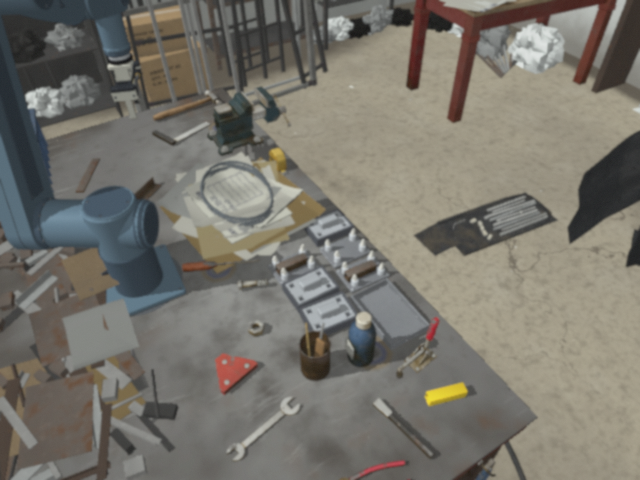

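Top view shows dies with covers at (289,217), (348,273) and (384,275). There are bases at (320,218), empty, and at (355,220) and (314,272), each holding a brown tube. The tray is at (405,227), the bottle at (434,271) and the tape measure at (157,207). Packing candidates are the brown tubes at (355,221) and (314,272). The yellow bar at (495,237) is the look-alike, which I'll leave alone. Next, a close crop.

```bash
cat > h.py <<'E'
import numpy as np, cv2
from scipy.spatial.transform import Rotation as Ro
from plant import robot, optics
def cam(name):
    o=robot.observe(); s=optics.snapshot(name)
    if name=="wrist":
        T=np.eye(4);T[:3,:3]=Ro.from_rotvec(o["ee_rot"]).as_matrix();T[:3,3]=o["position"]
        M=np.linalg.inv(T@s["mount"]); s["R"],s["t"]=M[:3,:3],M[:3,3]
    return s
def K(s): return np.array([[s["fx"],0,s["cx"]],[0,s["fy"],s["cy"]],[0,0,1.]]), np.array([s["k1"],0,0,0,0.])
def w(s,uv,z):
    """pixels -> world points on height z"""
    k,d=K(s); uv=np.array(uv,float).reshape(-1,1,2)
    p=cv2.undistortPoints(uv,k,d,None,None,None)[:,0] if False else cv2.undistortPoints(uv,k,d)[:,0]
    r=np.c_[p,np.ones(len(p))]@s["R"]; c=-s["R"].T@s["t"]
    return c+r*((z-c[2])/r[:,2])[:,None]
def px(s,X):
    k,d=K(s); return cv2.projectPoints(np.array(X,float).reshape(-1,1,3),cv2.Rodrigues(s["R"])[0],s["t"],k,d)[0][:,0]
def save(s,name,box=None,f=1):
    im=s["frame"][:,:,::-1]
    if box: im=im[box[1]:box[3],box[0]:box[2]]
    cv2.imwrite("pics/"+name,cv2.resize(im,None,fx=f,fy=f,interpolation=cv2.INTER_CUBIC))
def delta(p,yaw=None,o=None):
    """tool shift (cm) from present measured pose to world TCP p, turn (deg) for tool y-axis heading yaw (mod 180)"""
    o=o or robot.observe(); R=Ro.from_rotvec(o["ee_rot"]).as_matrix()
    sh=R.T@(np.array(p)-o["position"])*100
    t=None
    if yaw is not None:
        v=R.T@[np.cos(yaw),np.sin(yaw),0]; t=np.degrees(np.arctan2(-v[0],v[1])); t=(t+90)%180-90
    return sh.round(2),t
E
python3 - <<'E'
from h import *
s=cam("top"); save(s,"crop1.png",(265,185,450,310),4.3)
for n,uv,z in [("c",(289,217),.04),("b",(320,218),.03),("b",(355,220),.03),("b",(314,272),.03),("c",(348,273),.04),("c",(384,275),.04),("tray",(405,227),.02),("bot",(434,271),.1)]: print(n,w(s,[uv],z)[0].round(3))
E
```

```text
c [ 0.552 -0.092  0.04 ]
b [ 0.556 -0.179  0.03 ]
b [ 0.556 -0.279  0.03 ]
b [ 0.401 -0.17   0.03 ]
c [ 0.401 -0.264  0.04 ]
c [ 0.4   -0.364  0.04 ]
tray [ 0.545 -0.423  0.02 ]
bot [ 0.407 -0.493  0.1  ]
```

View pics/crop1.png

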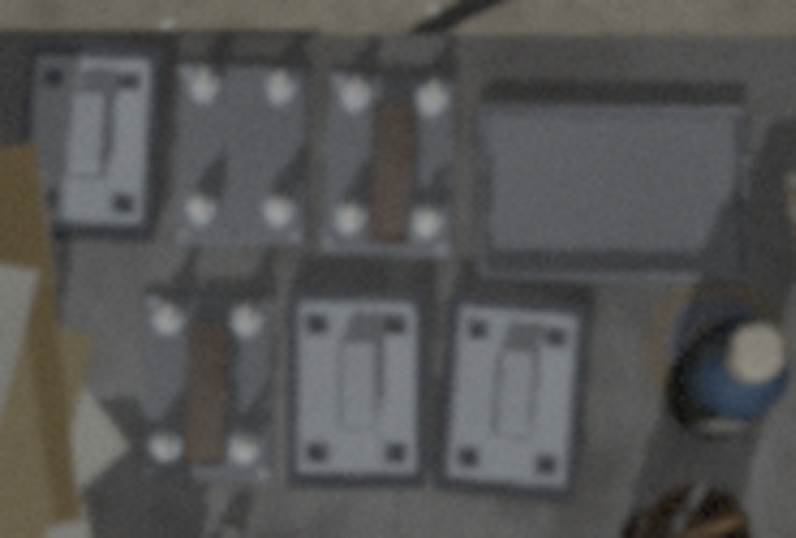

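Run:
```python
from h import *
o=robot.observe(); print(Ro.from_rotvec(o["ee_rot"]).as_matrix().round(3))
for p in [(.40,.15,.28),(.46,-.25,.28)]: print(delta(p,np.pi/2))
```

```text
[[-0.948  0.317 -0.001]
 [ 0.317  0.948 -0.001]
 [ 0.    -0.001 -1.   ]]
(array([-33.18, -28.06,  -6.16]), np.float64(-18.496548603093558))
(array([-51.56, -64.09,  -6.13]), np.float64(-18.496548603093558))
```

move_arm --deltas '[[[-5,-4,-2],-3],[[-10,-8,-4],-6],[[-15,-13,-6],-9],[[-20,-17,-6],-12],[[-25,-21,-6],-15],[[-29,-25,-6],-18.5],[[-32,-30,-6],-18.5],[[-35,-35,-6],-18.5],[[-38,-40,-6],-18.5],[[-41,-45,-6],-18.5],[[-44,-50,-6],-18.5],[[-47,-55,-6],-18.5]]' --hand 0

```text
time_s: 1.7
position: [0.4457, -0.1511, 0.2787]
ee_rot: [0.001, 3.141, 0.0]
force: [0.3, 0.2, -0.0]
opening: 0.0927
finger_force: 0.0
```

move_arm --deltas '[[[0,-4,0],0],[[1,-8,0],0],[[2,-11,0],0],[[2,-11,0],0],[[2,-11,0],0]]'

```text
time_s: 2.33
position: [0.4257, -0.2584, 0.2785]
ee_rot: [-0.0, -3.142, -0.001]
force: [0.7, -0.5, 0.6]
opening: 0.0929
finger_force: 0.0
```

Run:
```python
from h import *
s=cam("wrist"); save(s,"w1.png",None,1.25); np.savez("w1.npz",**s)
```

```text
(no output)
```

View pics/w1.png

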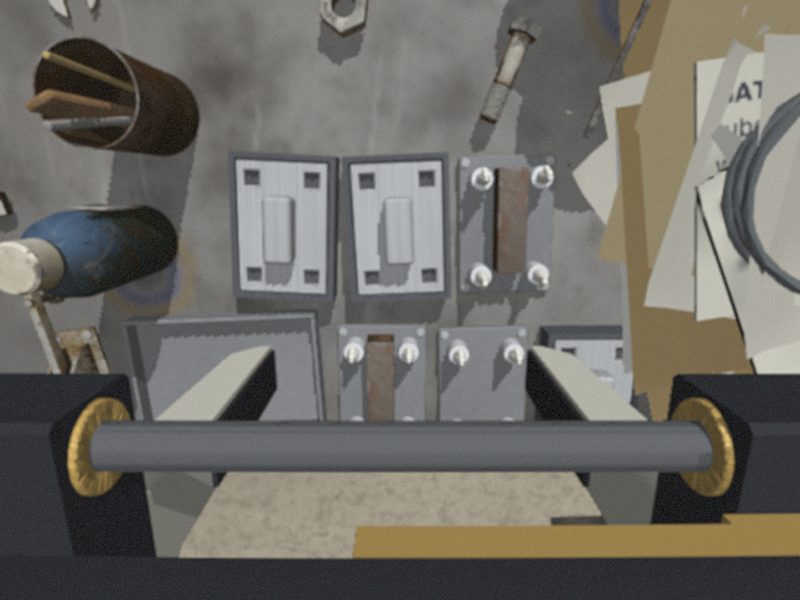

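Wrist view (image up = −x, right = +y). In the front row, covers lie in dies at (285,228) and (397,228), and a base with a brown tube is at (511,220). In the back row, a base with a tube is at (380,375), the empty base at (483,375), a die at (590,370) and the tray at (225,360). The bottle cap is at (22,265). Next I'll move forward to see the back row.

move_arm --deltas '[[[-5,0,0],0],[[-10,0,0],0],[[-15,0,0],0],[[-18,0,0],0],[[-18,0,0],0],[[-18,0,0],0]]'

```text
time_s: 3.12
position: [0.6053, -0.258, 0.2786]
ee_rot: [0.002, -3.141, -0.0]
force: [0.2, 0.1, 1.0]
opening: 0.0931
finger_force: 0.0
```

Run:
```python
from h import *
s=cam("wrist"); save(s,"w2.png",None,1.25); np.savez("w2.npz",**s)
s=dict(np.load("w1.npz")); save(s,"w1c.png",(170,110,460,320),2.75)
```

```text
(no output)
```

View pics/w2.png

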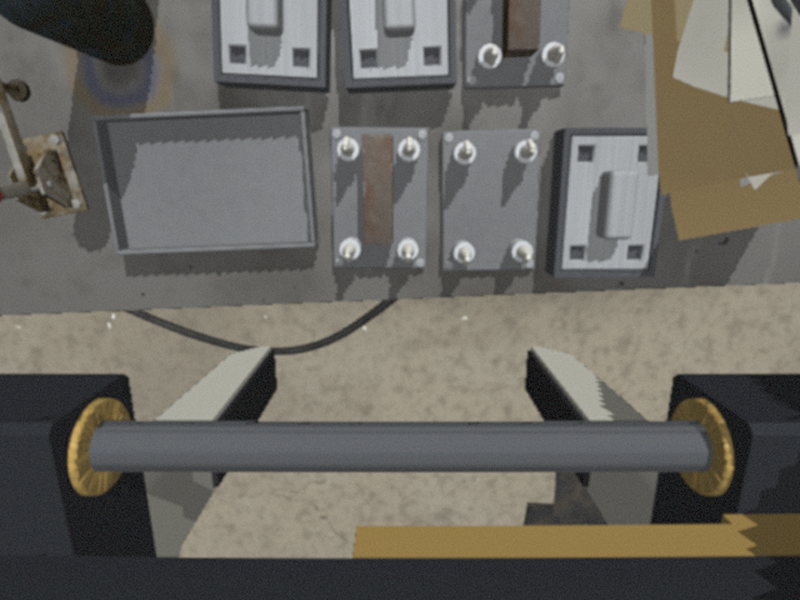

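View pics/w1c.png

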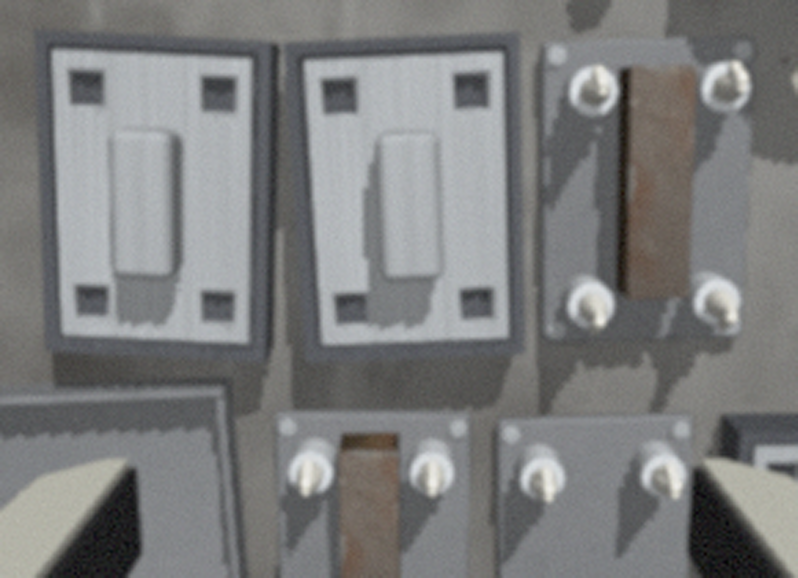

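Wrist close-up: holes of cover A are at crop (87,88), (219,94), (92,300) and (218,306). Cover B's are at (340,95), (472,90), (352,308) and (477,303). The front base has standoff tips at about (598,75), (735,75), (598,318) and (722,318), with a brown tube between them. I need an enlarged crop of the back row as well.

Run:
```python
from h import *
s=dict(np.load("w2.npz")); save(s,"w2c.png",(255,90,535,230),2.85)
```

```text
(no output)
```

View pics/w2c.png

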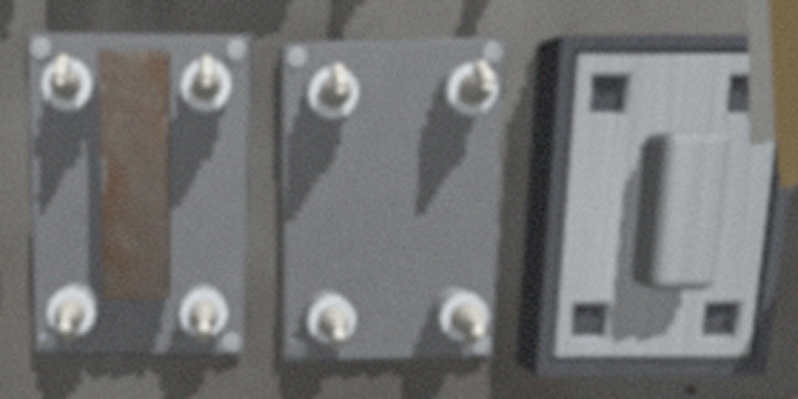

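```bash
cat > fit.py <<'E'
from h import *
from scipy.optimize import least_squares
def fit(s,uv,model,name):
    """uv: pixels; model: Nx3 (local x,y, world z)"""
    uv=np.array(uv,float);m=np.array(model,float)
    W=np.array([w(s,[u],z)[0,:2] for u,z in zip(uv,m[:,2])])
    f=lambda p:(p[:2]+m[:,:2]@np.array([[np.cos(p[2]),np.sin(p[2])],[-np.sin(p[2]),np.cos(p[2])]])-W).ravel()
    r=least_squares(f,[*W.mean(0),0]);p=r.x
    print(name,"xy",p[:2].round(4),"yaw",round(p[2],4),"res mm",(r.fun.reshape(-1,2)*1000).round(1).tolist());return p
def four(z,hx=.042,hy=.0255): # order: image TL,TR,BL,BR ; image up=-x, right=+y
    return [(-hx,-hy,z),(-hx,hy,z),(hx,-hy,z),(hx,hy,z)]
E
python3 - <<'E'
from fit import *
s1=dict(np.load("w1.npz"));s2=dict(np.load("w2.npz"))
a=lambda l:np.array(l)/2.75+[170,110]
b=lambda l:np.array(l)/2.85+[255,90]
fit(s1,a([(87,88),(219,94),(92,300),(218,306)]),four(.027),"covA")
fit(s1,a([(340,95),(472,90),(352,308),(477,303)]),four(.027),"covB")
print(w(s1,a([(142,202),(410,206)]),.049).round(4))
fit(s1,a([(596,90),(726,86),(590,305),(717,303)]),four(.028),"base0")
fit(s1,a([(599,73),(737,72),(597,320),(724,318)]),four(.048),"base0tips")
fit(s1,a([(630,68),(695,68),(625,295),(690,297)]),four(.033,.045,.0125),"tube0")
fit(s2,b([(100,52),(168,55),(102,297),(168,298)]),four(.033,.045,.0125),"tube1")
fit(s2,b([(67,84),(207,85),(71,311),(204,313)]),four(.028),"base1")
fit(s2,b([(62,62),(207,62),(66,322),(203,320)]),four(.048),"base1tips")
fit(s2,b([(334,95),(472,91),(331,320),(463,317)]),four(.028),"base2")
fit(s2,b([(335,72),(485,68),(334,330),(470,327)]),four(.048),"base2tips")
fit(s2,b([(609,93),(740,92),(589,319),(721,319)]),four(.027),"covC")
print(w(s2,b([(693,210)]),.049).round(4))
fit(s2,np.array([(96,121),(304,106),(120,252),(315,245)])/1.25,four(.022,.059,.09),"tray")
print("bottle cap",w(s1,[(18,212)],.16),"base right",w(s2,[(152/1.25,30/1.25)],.0))
E
```

```text
covA xy [ 0.3967 -0.3604] yaw -0.0503 res mm [[-0.4, -0.0], [-0.2, -0.0], [0.3, 0.1], [0.3, -0.0]]
covB xy [ 0.3976 -0.2589] yaw 0.0382 res mm [[-0.0, 0.0], [-0.1, -0.0], [0.1, -0.1], [0.1, 0.1]]
[[ 0.3955 -0.3596  0.049 ]
 [ 0.3972 -0.259   0.049 ]]
base0 xy [ 0.3964 -0.1613] yaw 0.0208 res mm [[0.1, -0.5], [0.6, 0.4], [-0.2, 0.3], [-0.5, -0.2]]
base0tips xy [ 0.3948 -0.1633] yaw 0.0223 res mm [[4.4, 0.0], [3.7, 0.5], [-3.8, -1.2], [-4.2, 0.6]]
tube0 xy [ 0.3907 -0.1617] yaw 0.0298 res mm [[-0.7, -0.0], [-1.4, 0.3], [1.9, 0.4], [0.3, -0.7]]
tube1 xy [ 0.5444 -0.2765] yaw -0.008 res mm [[-0.6, -0.2], [-1.4, 0.3], [1.1, -0.1], [1.0, -0.1]]
base1 xy [ 0.5527 -0.2758] yaw -0.0085 res mm [[-0.2, 0.2], [-0.1, -0.1], [0.3, 0.1], [-0.0, -0.1]]
base1tips xy [ 0.5498 -0.2759] yaw -0.006 res mm [[3.1, -0.5], [3.4, 0.1], [-3.8, -0.1], [-2.7, 0.6]]
base2 xy [ 0.5553 -0.1769] yaw 0.0223 res mm [[-0.5, -0.2], [-0.1, 0.1], [0.3, 0.1], [0.4, 0.1]]
base2tips xy [ 0.5525 -0.1787] yaw 0.0195 res mm [[3.1, 0.6], [3.6, -0.7], [-3.5, -0.4], [-3.3, 0.5]]
covC xy [ 0.5551 -0.0763] yaw 0.0149 res mm [[0.2, -1.1], [-0.0, 1.3], [0.3, 0.1], [-0.4, -0.3]]
[[ 0.5547 -0.0756  0.049 ]]
tray xy [ 0.538  -0.4232] yaw 0.0468 res mm [[-3.7, -2.5], [-0.9, 1.5], [3.4, -1.8], [1.2, 2.7]]
bottle cap [[ 0.40595122 -0.48822987  0.16      ]] base right [[ 0.41163201 -0.46805647  0.        ]]
```

Run:
```python
from h import *
print(delta((.391,-.1617,.08),np.pi/2+.021))
```

```text
(array([21.39,  9.68, 19.9 ]), np.float64(-1.1634972957699432))
```

move_arm --deltas '[[[5,2,3],0],[[10,4,7],-1.2],[[15,7,11],-1.2],[[19,9,15],-1.2],[[21.4,9.7,19],-1.2],[[21.4,9.7,20],-1.2],[[21.4,9.7,20],-1.2],[[21.4,9.7,20],-1.2]]' --hand 0.52

```text
time_s: 4.18
position: [0.3937, -0.1637, 0.0803]
ee_rot: [-0.033, 3.138, -0.004]
force: [-0.6, -0.4, -0.1]
opening: 0.0447
finger_force: 0.0
```

Run:
```python
from h import *
print(robot.observe()["opening"],delta((.391,-.1617,.011),np.pi/2+.021))
s=cam("wrist"); save(s,"w3.png",None,1.25); np.savez("w3.npz",**s)
```

```text
0.04465964934574754 (array([0.29, 0.22, 6.92]), np.float64(-0.011934589134597218))
```

View pics/w3.png

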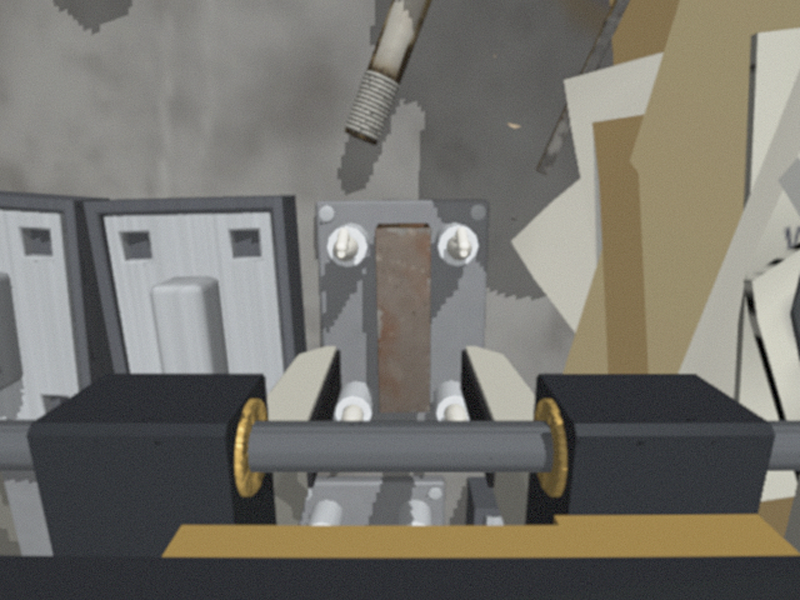

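The tube runs between the fingers at view (404,310), with the fingertips at x 338 and 464, so it's centred. Descending.

move_arm --deltas '[[[0.3,0.2,2],0],[[0.3,0.2,4],0],[[0.3,0.2,6],0],[[0.3,0.2,6.8],0],[[0.3,0.2,6.8],0],[[0.3,0.2,6.8],0]]'

```text
time_s: 4.97
position: [0.3894, -0.1607, 0.0114]
ee_rot: [-0.033, 3.14, -0.002]
force: [-1.2, 1.0, -0.5]
opening: 0.0442
finger_force: 0.0
```

move_arm --deltas '[[[0,0,0],0],[[0,0,0],0],[[0,0,0],0],[[0,0,0],0],[[0,0,0],0],[[0,0,0],0]]' --hand 1

```text
time_s: 5.72
position: [0.389, -0.1605, 0.011]
ee_rot: [-0.033, 3.141, -0.001]
force: [-1.4, 0.2, 5.5]
opening: 0.0249
finger_force: 30.0
```

move_arm --deltas '[[[0,0,-1],0],[[0,0,-3],0],[[0,0,-6],0],[[0,0,-9],0],[[0,0,-10],0],[[0,0,-10],0]]'

```text
time_s: 6.48
position: [0.3887, -0.1601, 0.1108]
ee_rot: [-0.033, 3.141, -0.001]
force: [-0.9, 0.2, -1.6]
opening: 0.0243
finger_force: 30.0
```

Run:
```python
from h import *
o=robot.observe()
t=np.array([.538,-.4232]);y=.047
for l in (.045,-.025):
    p=t+l*np.array([-np.sin(y),np.cos(y)]); print(p,[delta((*p,z),np.pi/2+y,o) for z in (.1,.007)])
```

```text
[ 0.53588578 -0.37824969] [(array([-14.25, -22.12,   1.1 ]), np.float64(-1.4871303094174522)), (array([-14.25, -22.11,  10.4 ]), np.float64(-1.4871303094174522))]
[ 0.53917457 -0.44817239] [(array([-14.44, -29.11,   1.1 ]), np.float64(-1.4871303094174522)), (array([-14.43, -29.11,  10.4 ]), np.float64(-1.4871303094174522))]
```

move_arm --deltas '[[[-3,-5,0],-1.5],[[-6,-9,0],-1.5],[[-9,-14,0],-1.5],[[-12,-19,0],-1.5],[[-14.3,-22,0],-1.5],[[-14.3,-22.1,0],-1.5],[[-14.3,-22.1,3],-1.5],[[-14.3,-22.1,6],-1.5],[[-14.3,-22.1,8],-1.5],[[-14.3,-22.1,8],-1.5]]'

```text
time_s: 7.72
position: [0.534, -0.3753, 0.0275]
ee_rot: [0.075, -3.136, -0.008]
force: [0.1, -0.4, -1.0]
opening: 0.0248
finger_force: 30.0
```

Run:
```python
from h import *
s=cam("wrist"); save(s,"w4.png",None,1.25)
print(delta((.5359,-.3782,.0075)))
```

```text
(array([-0.09, -0.19,  2.17]), None)
```

View pics/w4.png

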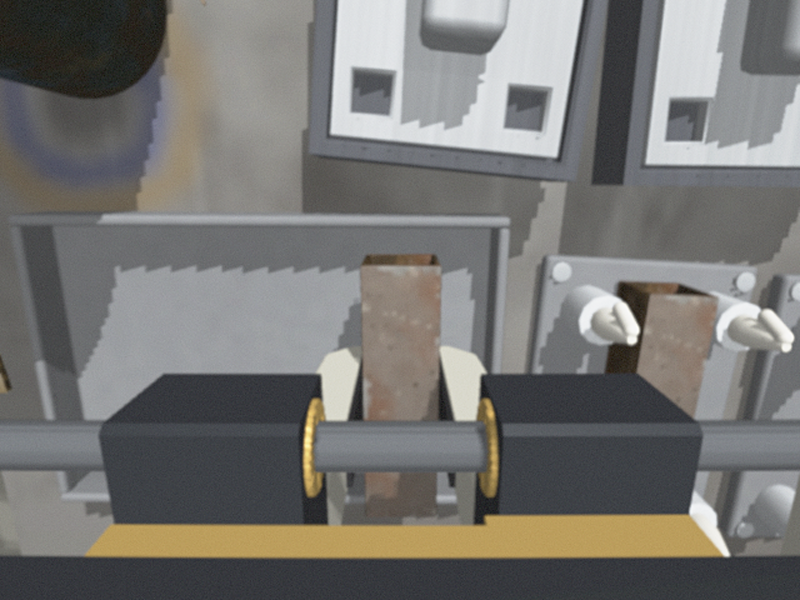

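Tube held at view (400,330), inside the tray walls (left at x 40, right at x 495). I'll lower it and release gently.

move_arm --deltas '[[[-0.1,-0.3,1],0],[[-0.1,-0.3,1.8],0],[[-0.1,-0.3,2.0],0],[[-0.1,-0.3,2.0],0],[[-0.1,-0.3,2.0],0]]'

```text
time_s: 8.4
position: [0.5376, -0.3812, 0.011]
ee_rot: [-0.074, 3.14, -0.001]
force: [-0.2, 0.3, -0.6]
opening: 0.0246
finger_force: 30.0
```

move_arm --deltas '[[[0,0,0],0],[[0,0,0],0],[[0,0,0],0],[[0,0,-2],0],[[0,0,-5],0],[[0,0,-9],0],[[0,0,-9],0],[[0,0,-9],0]]' --hand 0.62

```text
time_s: 9.4
position: [0.5371, -0.3807, 0.1002]
ee_rot: [0.074, -3.14, -0.001]
force: [-1.0, -1.2, -0.3]
opening: 0.0356
finger_force: 0.0
```

Run:
```python
from h import *
o=robot.observe()
for z in (.1,.011): print(delta((.5455,-.2765,z),np.pi/2-.0085,o))
```

```text
(array([-1.33, 10.37,  0.03]), np.float64(3.189844770636455))
(array([-1.33, 10.37,  8.93]), np.float64(3.189844770636455))
```

move_arm --deltas '[[[-0.5,3,0],1],[[-1,7,0],3.2],[[-1.3,10.3,0],3.2],[[-1.3,10.4,2],3.2],[[-1.3,10.4,4],3.2],[[-1.3,10.4,4],3.2],[[-1.3,10.4,4],3.2],[[-1.3,10.4,4],3.2]]' --hand 0.52

```text
time_s: 10.4
position: [0.5459, -0.277, 0.0613]
ee_rot: [0.014, 3.141, -0.001]
force: [0.9, 0.6, -0.0]
opening: 0.0448
finger_force: 0.0
```

Run:
```python
from h import *
print(delta((.5455,-.2765,.011),np.pi/2-.0085))
s=cam("wrist"); save(s,"w5.png",None,1.25); np.savez("w5.npz",**s)
```

```text
(array([0.04, 0.05, 5.03]), np.float64(-0.0214829796474163))
```

View pics/w5.png

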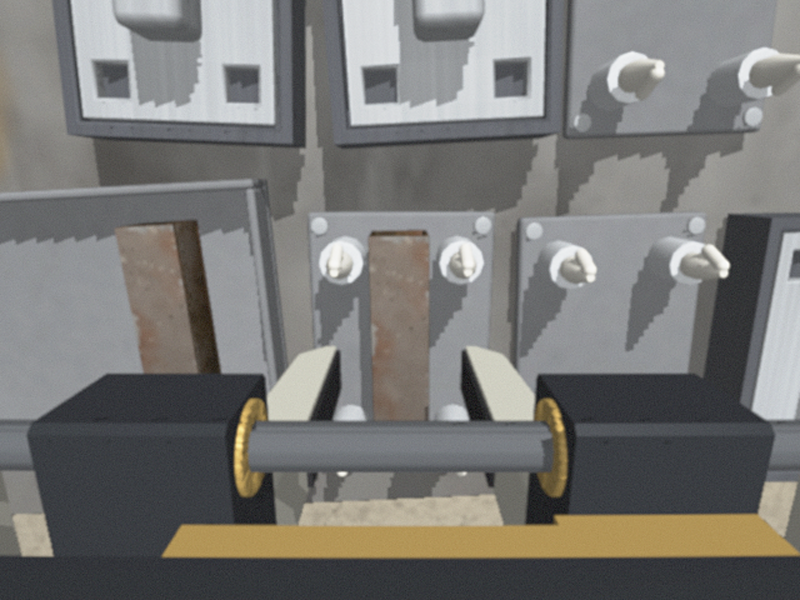

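Tube 2 is centred at view (400,320) between the fingers. Tube 1 lies in the tray at (165,300), and the front base at the top right is empty. Grasping tube 2.

move_arm --deltas '[[[0,0,2],0],[[0,0,4],0],[[0,0,5],0],[[0,0,5],0],[[0,0,5],0],[[0,0,5],0]]'

```text
time_s: 11.2
position: [0.546, -0.2769, 0.0115]
ee_rot: [0.013, 3.14, -0.002]
force: [0.0, 0.5, 0.2]
opening: 0.0445
finger_force: 0.0
```

move_arm --deltas '[[[0,0,0],0],[[0,0,0],0],[[0,0,0],0],[[0,0,0],0],[[0,0,0],0],[[0,0,0],0]]' --hand 1

```text
time_s: 11.95
position: [0.5456, -0.2767, 0.0109]
ee_rot: [0.014, 3.141, -0.0]
force: [-0.3, -0.4, 2.4]
opening: 0.0254
finger_force: 30.0
```

move_arm --deltas '[[[0,0,-1],0],[[0,0,-3],0],[[0,0,-6],0],[[0,0,-9],0],[[0,0,-9],0],[[0,0,-9],0],[[0,0,-9],0]]'

```text
time_s: 12.82
position: [0.5446, -0.2758, 0.0989]
ee_rot: [-0.014, -3.139, -0.003]
force: [-0.4, 0.7, -1.4]
opening: 0.0249
finger_force: 30.0
```

Run:
```python
from h import *
print(delta((.539,-.4482,.0085),np.pi/2+.047))
```

```text
(array([  0.38, -17.26,   9.01]), np.float64(-3.190330478229484))
```

move_arm --deltas '[[[0.1,-4,0],-1],[[0.2,-8,0],-2],[[0.3,-12,0],-3.2],[[0.4,-16,0],-3.2],[[0.4,-17.2,0],-3.2],[[0.4,-17.2,2],-3.2],[[0.4,-17.2,5],-3.2],[[0.4,-17.2,7],-3.2],[[0.4,-17.2,7],-3.2],[[0.4,-17.2,7],-3.2],[[0.4,-17.2,7],-3.2]]'

```text
time_s: 14.2
position: [0.5408, -0.4491, 0.0322]
ee_rot: [-0.074, 3.139, -0.003]
force: [-0.1, -0.1, -2.2]
opening: 0.0254
finger_force: 30.0
```

Run:
```python
from h import *
print(delta((.539,-.4482,.0085),np.pi/2+.047))
```

```text
(array([0.18, 0.11, 2.37]), np.float64(0.019104803197464548))
```

move_arm --deltas '[[[0.1,0,1],0],[[0.1,0,2],0],[[0.1,0,2.4],0],[[0.1,0,2.4],0],[[0.1,0,2.4],0]]'

```text
time_s: 14.82
position: [0.5386, -0.4482, 0.0069]
ee_rot: [0.074, -3.14, -0.001]
force: [-3.0, 2.2, 4.9]
opening: 0.0251
finger_force: 30.0
```

move_arm --deltas '[[[0,0,0],0],[[0,0,0],0],[[0,0,0],0],[[0,0,-2],0],[[0,0,-5],0],[[0,0,-9],0],[[0,0,-12],0],[[0,0,-13],0],[[0,0,-13],0]]' --hand 0.62

```text
time_s: 15.95
position: [0.5392, -0.4488, 0.1376]
ee_rot: [-0.074, 3.14, -0.002]
force: [0.2, -0.0, -0.2]
opening: 0.0353
finger_force: 0.0
```

Run:
```python
from h import *
o=robot.observe()
for z in (.12,.07): print(delta((.3976,-.2589,z),np.pi/2+.0382,o))
s=cam("wrist"); save(s,"w6.png"); np.savez("w6.npz",**s)
```

```text
(array([13.25, 19.64,  1.72]), np.float64(0.5167577017354859))
(array([13.26, 19.65,  6.72]), np.float64(0.5167577017354859))
```

View pics/w6.png

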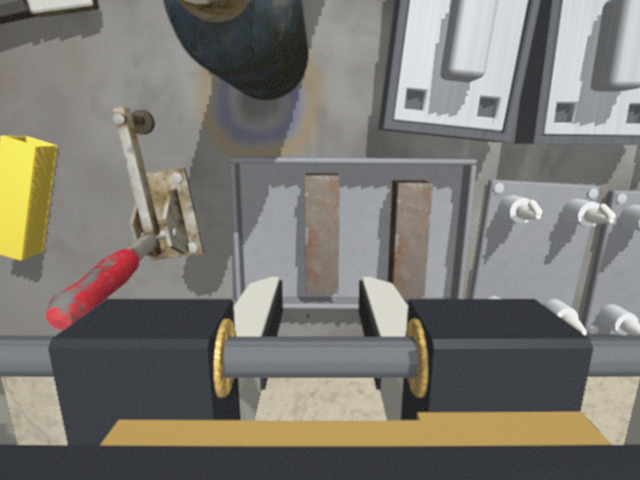

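Both tubes lie flat in the tray at (322,235) and (411,240), and the yellow look-alike at (25,195) is untouched. Next is cover B.

move_arm --deltas '[[[3,4,0],0.5],[[6,8,0],0.5],[[9,13,0],0.5],[[12,18,1],0.5],[[13.2,19.6,3],0.5],[[13.2,19.6,6],0.5],[[13.2,19.6,6.7],0.5],[[13.2,19.6,6.7],0.5],[[13.2,19.6,6.7],0.5]]' --hand 0.52

```text
time_s: 17.12
position: [0.3985, -0.2597, 0.0702]
ee_rot: [-0.06, 3.14, -0.001]
force: [1.1, 0.2, -0.4]
opening: 0.0448
finger_force: 0.0
```

Run:
```python
from h import *
print(delta((.3976,-.2589,.031),np.pi/2+.0382))
s=dict(np.load("w6.npz")); print(w(s,[(306,60),(262,100)],0.).round(3),w(s,[(306,60)],0.1).round(3))
s=cam("wrist"); np.savez("w7.npz",**s)
# predicted hole pixels (far row of holes, -x) vs dark centroid
p=np.array([.3976,-.2589]);c,n=np.cos(.0382),np.sin(.0382)
for lx,ly in [(-.042,-.0255),(-.042,.0255)]:
    X=[p[0]+c*lx-n*ly,p[1]+n*lx+c*ly,.027]; u=px(s,X)[0]
    g=cv2.cvtColor(s["frame"],cv2.COLOR_RGB2GRAY); i,j=u.round().astype(int); r=28
    q=g[j-r:j+r,i-r:i+r]; m=q<q.min()*.5+q.max()*.5
    n_,lab,st,ce=cv2.connectedComponentsWithStats(m.astype(np.uint8)); k=1+st[1:,4].argmax()
    uc=ce[k]+[i-r,j-r]; print(u,uc,st[k],(w(s,[uc],.027)[0]-X)*1000)
```

```text
(array([0.09, 0.08, 3.92]), np.float64(0.0091600224476025))
[[ 0.411 -0.465  0.   ]
 [ 0.44  -0.497  0.   ]] [[ 0.43  -0.461  0.1  ]]
[274.60679551 192.92957218] [273.06415094 192.16981132] [ 14  16  25  24 530] [-3.86242370e-01 -8.51626511e-01 -3.46944695e-15]
[367.31580818 192.87593169] [365.58998145 191.98144712] [ 15  16  25  24 539] [-4.54595354e-01 -9.81562885e-01 -3.46944695e-15]
```

move_arm --deltas '[[[0.1,0,1.5],0],[[0.1,0,3],0],[[0.1,0,3.9],0],[[0.1,0,3.9],0],[[0.1,0,3.9],0],[[0.1,0,3.9],0]]'

```text
time_s: 17.92
position: [0.3973, -0.2594, 0.0312]
ee_rot: [-0.06, 3.14, -0.001]
force: [-0.1, -0.3, 0.6]
opening: 0.0447
finger_force: 0.0
```

move_arm --deltas '[[[0,0,0],0],[[0,0,0],0],[[0,0,0],0],[[0,0,0],0],[[0,0,0],0],[[0,0,0],0]]' --hand 1

```text
time_s: 18.68
position: [0.397, -0.2593, 0.0308]
ee_rot: [-0.061, 3.141, -0.001]
force: [-0.7, -0.7, 1.3]
opening: 0.0242
finger_force: 30.0
```

move_arm --deltas '[[[0,0,-0.5],0],[[0,0,-2],0],[[0,0,-4],0],[[0,0,-6],0],[[0,0,-7],0],[[0,0,-7],0],[[0,0,-7],0]]'

```text
time_s: 19.55
position: [0.3964, -0.2585, 0.0999]
ee_rot: [0.06, -3.14, -0.002]
force: [-0.4, -0.2, -1.1]
opening: 0.0233
finger_force: 30.0
```

```bash
cat > holes.py <<'E'
from fit import *
def holes(p,yaw,z,s=None):
    """refine visible far-row (-x) hole centres of a cover plate predicted at p,yaw, top z"""
    s=s or cam("wrist"); g=cv2.cvtColor(s["frame"],cv2.COLOR_RGB2GRAY); c,n=np.cos(yaw),np.sin(yaw)
    for lx,ly in [(-.042,-.0255),(-.042,.0255)]:
        X=np.array([p[0]+c*lx-n*ly,p[1]+n*lx+c*ly,z]); u=px(s,X)[0]
        i,j=u.round().astype(int); r=int(s["fx"]*.012/ (s["R"]@X+s["t"])[2])
        q=g[j-r:j+r,i-r:i+r]
        if q.size==0: print("off",u);continue
        m=(q<q.min()*.5+np.percentile(q,90)*.5).astype(np.uint8)
        n_,lab,st,ce=cv2.connectedComponentsWithStats(m); k=lab[r-3:r+4,r-3:r+4].ravel(); k=np.bincount(k[k>0]).argmax() if k.any() else 1
        uc=ce[k]+[i-r,j-r]; print(u.round(1),uc.round(1),st[k],((w(s,[uc],z)[0]-X)*1000).round(1)[:2])
    return s
E
python3 - <<'E'
from holes import *
o=robot.observe(); print(o["position"],o["opening"],o["force"])
s=holes(o["position"][:2],.0382,o["position"][2]-.004)
save(s,"w8.png")
E
```

```text
[ 0.39643514 -0.25850796  0.09990867] 0.02325293214557381 [-0.38668831 -0.20160626 -1.1465964 ]
[262.8 205.4] [263.8 205.7] [ 12  14  30  28 782] [0.2 0.5]
[375.8 205.3] [376.7 205.8] [ 13  14  29  28 765] [0.3 0.4]
```

Run:
```python
from h import *
s=dict(np.load("w5.npz"))
for n,p,yaw,uv,lx in [("b1",(.5527,-.2758),-.0085,[(341,262),(461,262)],-.042),("b2",(.5553,-.1769),.0223,[(573,266),(690,263)],-.042),("b0",(.3964,-.1613),.0208,[(631,79),(760,74)],.042)]:
    c,q=np.cos(yaw),np.sin(yaw)
    for ly,u in zip((-.0255,.0255),uv):
        X=np.array([p[0]+c*lx-q*ly,p[1]+q*lx+c*ly,.028]); print(n,(px(s,X)[0]*1.25).round(1),((w(s,[np.array(u)/1.25],.028)[0]-X)*1000).round(1))
print(delta((.5527,-.2756,.1),np.pi/2-.0085))
```

```text
b1 [342.1 262.1] [-0.1 -0.5 -0. ]
b1 [462.4 262. ] [-0.  -0.6 -0. ]
b2 [571.7 267.9] [-0.8  0.5 -0. ]
b2 [691.1 264.2] [-0.5 -0.6 -0. ]
b0 [631.1  77.2] [ 0.6  0.  -0. ]
b0 [761.3  74. ] [ 0.  -0.5 -0. ]
(array([-15.55,  -2.31,  -0.04]), np.float64(2.6919712923738075))
```

move_arm --deltas '[[[-4,-0.6,0],1],[[-8,-1.2,0],2.7],[[-12,-2,0],2.7],[[-15.6,-2.3,0],2.7],[[-15.6,-2.3,1.5],2.7],[[-15.6,-2.3,3],2.7],[[-15.6,-2.3,3.5],2.7],[[-15.6,-2.3,3.5],2.7],[[-15.6,-2.3,3.5],2.7],[[-15.6,-2.3,3.5],2.7]]'

```text
time_s: 20.85
position: [0.5539, -0.2764, 0.0664]
ee_rot: [0.014, 3.14, -0.001]
force: [-0.0, 0.2, -2.3]
opening: 0.0235
finger_force: 30.0
```

Run:
```python
from holes import *
o=robot.observe(); print(o["position"],o["opening"],o["force"])
s=holes(o["position"][:2],-.0085,o["position"][2]-.004)
print(delta((.5524,-.2764,.0378),np.pi/2-.0085))
```

```text
[ 0.55391747 -0.27638243  0.06643643] 0.0234605361488705 [-0.01262519  0.23790961 -2.27907997]
[262.8 205.4] [270.2 201.4] [ 24  16  19  12 106] [-1.8  3.4]
[375.9 205.3] [366.9 200.7] [12 14 15 13 91] [-2.1 -4.1]
(array([ 0.15, -0.01,  2.85]), np.float64(-0.015725522019621962))
```

move_arm --deltas '[[[0.15,0,0.4],0],[[0.15,0,0.8],0],[[0.15,0,1.2],0],[[0.15,0,1.4],0],[[0.15,0,1.4],0],[[0.15,0,1.4],0]]'

```text
time_s: 21.65
position: [0.5523, -0.2761, 0.052]
ee_rot: [0.013, 3.141, -0.001]
force: [-0.8, 0.3, 2.9]
opening: 0.0237
finger_force: 30.0
```

Run:
```python
from holes import *
o=robot.observe(); print(o["position"],o["opening"],o["force"],o["ft_torque"])
print(delta((.5524,-.2764,.0378),np.pi/2-.0085))
```

```text
[ 0.55232809 -0.27613518  0.05203223] 0.023709116977883984 [-0.76443362  0.30566169  2.89708547] [ 0.12902458  0.33121526 -0.02964326]
(array([-0.01, -0.03,  1.42]), np.float64(-0.002631818932002261))
```

move_arm --deltas '[[[0,0,0.3],0],[[0,0,0.6],0],[[0,0,0.9],0],[[0,0,1.2],0],[[0,0,1.4],0],[[0,0,1.4],0],[[0,0,1.5],0],[[0,0,1.5],0]]'

```text
time_s: 22.65
position: [0.5521, -0.2769, 0.0374]
ee_rot: [0.014, 3.141, -0.002]
force: [-3.6, -0.5, 5.2]
opening: 0.0237
finger_force: 30.0
```

Run:
```python
from holes import *
o=robot.observe(); print(o["position"],o["opening"],o["force"],o["ft_torque"])
```

```text
[ 0.55211684 -0.27688461  0.03739603] 0.023721500413035786 [-3.61671207 -0.47561959  5.15785782] [-0.1373409   0.36659594 -0.00684265]
```

move_arm --deltas '[[[0,0,0.1],0],[[0,0,0.15],0],[[0,0,0.2],0],[[0,0,0.2],0],[[0,0,0.2],0]]'

```text
time_s: 23.28
position: [0.5521, -0.2769, 0.0369]
ee_rot: [0.013, 3.141, -0.003]
force: [-6.7, 1.4, 15.8]
opening: 0.024
finger_force: 30.0
```

move_arm --deltas '[[[0,0,0],0],[[0,0,0],0],[[0,0,0],0],[[0,0,-2],0],[[0,0,-5],0],[[0,0,-9],0],[[4,0,-10],0],[[8,0,-10],0],[[8,0,-10],0],[[8,0,-10],0]]' --hand 0.52

```text
time_s: 24.52
position: [0.4728, -0.2757, 0.1347]
ee_rot: [0.014, 3.141, -0.001]
force: [0.8, -0.8, 0.2]
opening: 0.0449
finger_force: 0.0
```

Run:
```python
from h import *
o=robot.observe()
s=cam("wrist"); save(s,"w9.png",None,1.25); np.savez("w9.npz",**s)
print(o["position"],delta((.3967,-.3604,.075),np.pi/2-.0503,o))
```

```text
[ 0.47282152 -0.27566463  0.13473674] (array([ 7.54, -8.54,  5.97]), np.float64(2.3614638908227192))
```

View pics/w9.png

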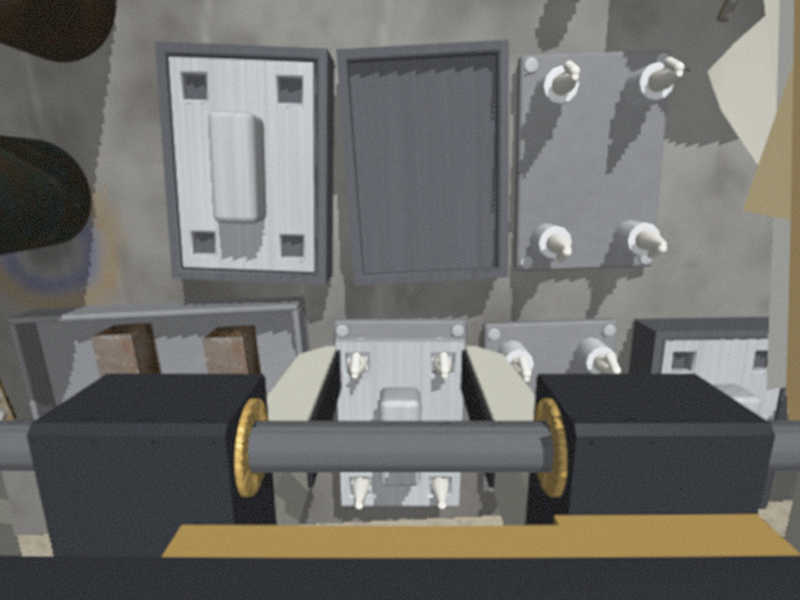

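Cover 1 is seated on the rear base, with all four standoff tips through the plate at view (357,365), (442,363), (360,490) and (441,490). Cover A at (240,165) is next.

move_arm --deltas '[[[2,-2,0],0],[[4,-5,0],1],[[6,-7,0],2.4],[[7.5,-8.5,2],2.4],[[7.5,-8.5,4],2.4],[[7.5,-8.5,6],2.4],[[7.5,-8.5,6],2.4],[[7.5,-8.5,6],2.4]]'

```text
time_s: 25.58
position: [0.3973, -0.3601, 0.075]
ee_rot: [0.078, 3.14, -0.001]
force: [-0.0, 0.4, -0.0]
opening: 0.0443
finger_force: 0.0
```

Run:
```python
from holes import *
holes((.3967,-.3604),-.0503,.027,dict(np.load("w9.npz")))
s=holes((.3967,-.3604),-.0503,.027)
print(delta((.3967,-.3604,.031),np.pi/2-.0503))
```

```text
[156.3  68.5] [155.2  67.8] [  7   8  21  21 395] [-0.4 -0.7]
[232.5  71.5] [231.6  70.9] [  7   8  20  21 412] [-0.4 -0.6]
[273.7 192.4] [272.4 191.4] [  8  10  24  23 512] [-0.6 -0.7]
[364.3 192.4] [363.  191.4] [  9  10  24  23 508] [-0.6 -0.7]
(array([ 0.07, -0.01,  4.44]), np.float64(0.018980391183234246))
```

move_arm --deltas '[[[0.1,-0.05,1.5],0],[[0.1,-0.05,3],0],[[0.1,-0.05,4.2],0],[[0.1,-0.05,4.4],0],[[0.1,-0.05,4.4],0],[[0.1,-0.05,4.4],0]]'

```text
time_s: 26.38
position: [0.3957, -0.3604, 0.031]
ee_rot: [0.079, 3.14, -0.001]
force: [-0.9, -0.4, 0.2]
opening: 0.0443
finger_force: 0.0
```

move_arm --deltas '[[[0,0,0],0],[[0,0,0],0],[[0,0,0],0],[[0,0,0],0],[[0,0,0],0],[[0,0,0],0]]' --hand 1

```text
time_s: 27.12
position: [0.3955, -0.3603, 0.0309]
ee_rot: [0.079, 3.14, -0.001]
force: [1.1, -0.2, 3.1]
opening: 0.0237
finger_force: 30.0
```

move_arm --deltas '[[[0,0,-0.5],0],[[0,0,-2],0],[[0,0,-4],0],[[0,0,-6],0],[[0,0,-7],0],[[0,0,-7],0],[[0,0,-7],0]]'

```text
time_s: 28.0
position: [0.3951, -0.3596, 0.1001]
ee_rot: [-0.079, -3.14, -0.002]
force: [-0.3, -0.5, -1.2]
opening: 0.0239
finger_force: 30.0
```

Run:
```python
from holes import *
o=robot.observe(); print(o["position"],o["opening"],o["force"])
holes(o["position"][:2],-.0503,o["position"][2]-.004)
print(delta((.3964,-.1615,.1),np.pi/2+.0208))
```

```text
[ 0.39509729 -0.35961708  0.10005915] 0.023888291406032998 [-0.29127265 -0.48269458 -1.201583  ]
[262.9 205.5] [263.9 206.8] [ 12  15  30  27 774] [0.6 0.4]
[375.9 205.3] [376.7 207. ] [ 13  15  29  27 756] [0.8 0.3]
(array([8.600e-01, 1.979e+01, 1.000e-02]), np.float64(-4.090323578604114))
```

move_arm --deltas '[[[0.2,4,0],-1],[[0.4,9,0],-2],[[0.6,14,0],-4.1],[[0.9,19,0],-4.1],[[0.9,19.8,1],-4.1],[[0.9,19.8,2.5],-4.1],[[0.9,19.8,3.5],-4.1],[[0.9,19.8,3.5],-4.1],[[0.9,19.8,3.5],-4.1],[[0.9,19.8,3.5],-4.1]]'

```text
time_s: 29.3
position: [0.3967, -0.1624, 0.066]
ee_rot: [-0.032, 3.141, -0.001]
force: [0.5, -0.4, -1.1]
opening: 0.024
finger_force: 30.0
```

Run:
```python
from h import *
o=robot.observe(); print(o["position"],o["opening"],o["force"])
print(delta((.3958,-.1618,.0379),np.pi/2+.0208))
```

```text
[ 0.39674012 -0.16244039  0.06599583] 0.02395511899956939 [ 0.4905787  -0.38151079 -1.07942781]
(array([0.09, 0.07, 2.81]), np.float64(-0.013723802133554841))
```

move_arm --deltas '[[[0.1,0.05,0.4],0],[[0.1,0.05,0.8],0],[[0.1,0.05,1.2],0],[[0.1,0.05,1.4],0],[[0.1,0.05,1.4],0],[[0.1,0.05,1.4],0]]'

```text
time_s: 30.05
position: [0.3954, -0.1615, 0.0516]
ee_rot: [0.033, -3.141, 0.0]
force: [-1.1, -0.9, 1.4]
opening: 0.0237
finger_force: 30.0
```

Run:
```python
from h import *
o=robot.observe(); print(o["position"],o["opening"],o["force"],o["ft_torque"])
print(delta((.3958,-.1618,.0379),np.pi/2+.0208))
```

```text
[ 0.3953523  -0.16152798  0.05163756] 0.023704758621287934 [-1.11325468 -0.88569435  1.44363137] [-0.17434405  0.36066656  0.06591059]
(array([-0.04, -0.03,  1.37]), np.float64(0.022643232297426152))
```

move_arm --deltas '[[[0,0,0.3],0],[[0,0,0.6],0],[[0,0,0.9],0],[[0,0,1.2],0],[[0,0,1.4],0],[[0,0,1.4],0],[[0,0,1.5],0],[[0,0,1.6],0],[[0,0,1.6],0],[[0,0,1.6],0]]'

```text
time_s: 31.3
position: [0.3954, -0.1618, 0.0367]
ee_rot: [-0.034, 3.141, -0.001]
force: [-6.9, -0.4, 17.3]
opening: 0.0238
finger_force: 30.0
```

move_arm --deltas '[[[0,0,0],0],[[0,0,0],0],[[0,0,0],0],[[0,0,-2],0],[[0,0,-5],0],[[0,0,-9],0],[[-3,2,-10],0],[[-6,5,-10],0],[[-8,8,-10],0],[[-8,8,-10],0],[[-8,8,-10],0]]' --hand 0.52

```text
time_s: 32.67
position: [0.4732, -0.0799, 0.1353]
ee_rot: [0.034, -3.14, -0.0]
force: [0.8, -0.2, 0.5]
opening: 0.0448
finger_force: 0.0
```

Run:
```python
from holes import *
o=robot.observe()
s=cam("wrist"); save(s,"w10.png",None,1.25); np.savez("w10.npz",**s)
print(o["position"],delta((.5551,-.0763,.075),np.pi/2+.0149,o))
```

```text
[ 0.47323345 -0.07986233  0.13526847] (array([-8.2 ,  0.18,  6.02]), np.float64(0.3994895694835634))
```

View pics/w10.png

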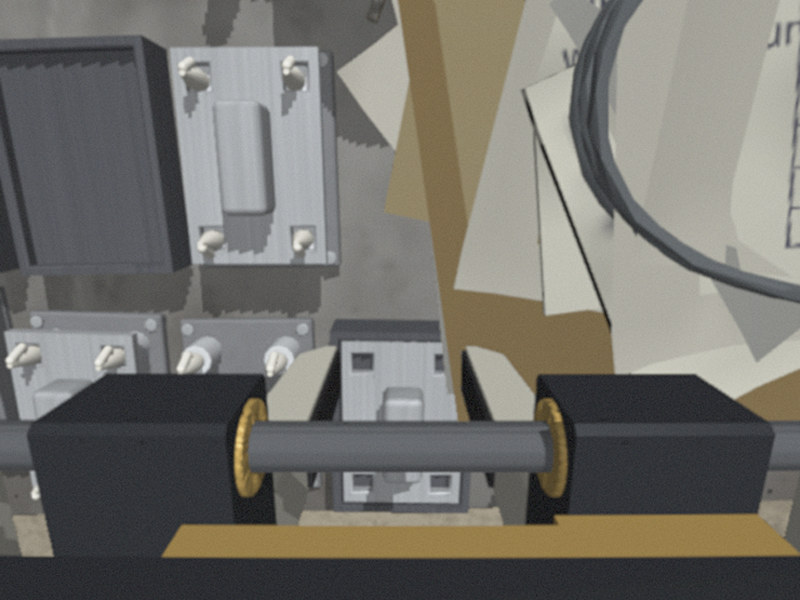

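Cover 2 is seated on the front base, with tips through at view (195,75), (293,72), (211,238) and (303,237). A cardboard edge at (441,322)–(457,420) overlaps die C in the view, so I'll triangulate its height before reaching in.

Run:
```python
from h import *
s10=dict(np.load("w10.npz"));s2=dict(np.load("w2.npz"));st=cam("top")
b=lambda l:np.array(l)/2.85+[255,90]
t=lambda l:np.array(l)/4.3+[265,185]
for z in (0,.015,.03,.045,.06):
    print(z,"w10",w(s10,np.array([(441,322),(457,418)])/1.25,z)[:,:2].round(3).tolist(),"w2 brown",w(s2,b([(768,0),(780,185)]),z)[:,:2].round(3).tolist(),"w2 grey",w(s2,b([(748,10),(750,140)]),z)[:,:2].round(3).tolist(),"top",w(st,t([(35,145),(60,330)]),z)[:,:2].round(3).tolist())
```

```text
0 w10 [[0.494, -0.052], [0.564, -0.038]] w2 brown [[0.477, -0.033], [0.547, -0.019]] w2 grey [[0.481, -0.04], [0.529, -0.033]] top [[0.555, -0.044], [0.43, -0.069]]
0.015 w10 [[0.49, -0.054], [0.556, -0.04]] w2 brown [[0.479, -0.04], [0.547, -0.027]] w2 grey [[0.483, -0.047], [0.53, -0.041]] top [[0.552, -0.045], [0.427, -0.07]]
0.03 w10 [[0.485, -0.055], [0.548, -0.042]] w2 brown [[0.481, -0.048], [0.546, -0.035]] w2 grey [[0.485, -0.055], [0.53, -0.048]] top [[0.548, -0.047], [0.425, -0.071]]
0.045 w10 [[0.481, -0.056], [0.54, -0.044]] w2 brown [[0.483, -0.056], [0.546, -0.043]] w2 grey [[0.487, -0.062], [0.53, -0.056]] top [[0.544, -0.048], [0.422, -0.072]]
0.06 w10 [[0.476, -0.058], [0.532, -0.047]] w2 brown [[0.485, -0.063], [0.546, -0.051]] w2 grey [[0.488, -0.069], [0.531, -0.064]] top [[0.54, -0.049], [0.419, -0.074]]
```

move_arm --deltas '[[[-3,0,0],0.4],[[-6,0.2,0],0.4],[[-8.8,0.2,1],0.4],[[-8.8,0.2,3],0.4],[[-8.8,0.2,5],0.4],[[-8.8,0.2,6],0.4],[[-8.8,0.2,6],0.4],[[-8.8,0.2,6],0.4]]' --hand 0.62

```text
time_s: 33.78
position: [0.5621, -0.0764, 0.0764]
ee_rot: [-0.021, 3.14, -0.001]
force: [-0.2, 0.1, 1.0]
opening: 0.0353
finger_force: 0.0
```

Run:
```python
from holes import *
s=dict(np.load("w10.npz")); holes((.5551,-.0763),.0149,.027,s)
print(((w(s,np.array([(362,362),(362,482),(440,482)])/1.25,.027)[:,:2])-(.5551,-.0763)).round(4))
o=robot.observe();print(o["position"],delta((.5611,-.0763,.031),np.pi/2+.0149,o))
s=holes((.5551,-.0763),.0149,.027)
# other stations/tubes knocked? compare nothing
```

```text
[289.3 290.4] [289.9 288.5] [  7   7  18  14 229] [-1.6  0.5]
[355.6 290.8] [350.9 289.5] [ 7  8  7 12 66] [-0.9 -3.6]
[[-0.0423 -0.0259]
 [ 0.042  -0.0258]
 [ 0.0409  0.0256]]
[ 0.56208416 -0.07640339  0.07644304] (array([0.1 , 0.01, 4.54]), np.float64(-0.07596430241858343))
[274.4 180.7] [275.2 178.9] [ 10   8  25  23 526] [-1.   0.4]
[365.2 180.5] [359.6 180.5] [ 11  10  11  23 231] [ 0.1 -3.1]
```

move_arm --deltas '[[[0.1,0,1.5],0],[[0.1,0,3],0],[[0.1,0,4.2],0],[[0.1,0,4.5],0],[[0.1,0,4.5],0],[[0.1,0,4.5],0]]'

```text
time_s: 34.58
position: [0.5611, -0.0761, 0.031]
ee_rot: [-0.022, 3.141, -0.0]
force: [0.1, -0.1, -0.0]
opening: 0.0355
finger_force: 0.0
```

move_arm --deltas '[[[0,0,0],0],[[0,0,0],0],[[0,0,0],0],[[0,0,0],0],[[0,0,0],0],[[0,0,0],0]]' --hand 1

```text
time_s: 35.33
position: [0.561, -0.0761, 0.0311]
ee_rot: [-0.022, 3.141, -0.0]
force: [-0.4, 0.2, 4.9]
opening: 0.0238
finger_force: 30.0
```

move_arm --deltas '[[[0,0,-0.4],0],[[0,0,-0.8],0],[[0,0,-1],0],[[0,0,-1],0],[[0,0,-1],0]]'

```text
time_s: 35.95
position: [0.5605, -0.0759, 0.0405]
ee_rot: [0.022, -3.141, -0.0]
force: [0.3, 0.4, -2.2]
opening: 0.0235
finger_force: 30.0
```

move_arm --deltas '[[[-0.5,-0.6,0],0],[[-1.2,-1.2,0],0],[[-2,-1.8,0],0],[[-3,-1.8,0],0],[[-4,-1.8,0],0],[[-4,-1.8,-2],0],[[-4,-1.8,-4],0],[[-4,-1.8,-6],0],[[-4,-1.8,-6],0],[[-4,-1.8,-6],0]]'

```text
time_s: 37.2
position: [0.6007, -0.093, 0.0999]
ee_rot: [0.022, -3.141, -0.001]
force: [0.0, -1.0, -3.3]
opening: 0.0233
finger_force: 30.0
```

Run:
```python
from holes import *
o=robot.observe(); p=o["position"]; print(p,o["opening"],o["force"])
holes(p[:2]+[-.006,0],.0149,p[2]-.004)
print(delta((.5606,-.1769,.1),np.pi/2+.0223))
```

```text
[ 0.60066386 -0.09303638  0.09985876] 0.023324883309761804 [ 0.03075603 -0.9573812  -3.26580333]
[262.5 192.1] [265.2 190.4] [ 12  11  32  29 730] [-0.8  1.3]
[376.4 191.9] [377.7 190.7] [ 13  11  32  30 877] [-0.5  0.6]
(array([ 4.09, -8.33, -0.04]), np.float64(-0.46523341706472365))
```

move_arm --deltas '[[[1,-2,0],-0.5],[[2,-4,0],-0.5],[[3,-6,0],-0.5],[[4,-8.4,0],-0.5],[[4,-8.4,1.5],-0.5],[[4,-8.4,3],-0.5],[[4,-8.4,3.5],-0.5],[[4,-8.4,3.5],-0.5],[[4,-8.4,3.5],-0.5],[[4,-8.4,3.5],-0.5]]'

```text
time_s: 38.5
position: [0.5626, -0.1779, 0.0662]
ee_rot: [-0.036, 3.14, -0.001]
force: [0.7, -0.7, -1.7]
opening: 0.0238
finger_force: 30.0
```

Run:
```python
from h import *
o=robot.observe(); print(o["opening"],o["force"],delta((.5616,-.1775,.0379),np.pi/2+.0223))
```

```text
0.023842716381523375 [ 0.72313765 -0.68930632 -1.66859149] (array([0.1 , 0.04, 2.83]), np.float64(0.04878671941760615))
```

move_arm --deltas '[[[0.1,0,0.4],0],[[0.1,0,0.8],0],[[0.1,0,1.2],0],[[0.1,0,1.4],0],[[0.1,0,1.4],0],[[0.1,0,1.4],0]]'

```text
time_s: 39.25
position: [0.5612, -0.1781, 0.0521]
ee_rot: [-0.036, 3.141, -0.001]
force: [-2.0, -0.1, 4.2]
opening: 0.024
finger_force: 30.0
```

Run:
```python
from h import *
o=robot.observe(); print(o["position"],o["opening"],o["force"],o["ft_torque"])
print(delta((.5616,-.1775,.0379),np.pi/2+.0223))
```

```text
[ 0.56121618 -0.17809868  0.05207877] 0.024003643431706703 [-2.02755486 -0.11293598  4.23217666] [ 0.01889544  0.46939587 -0.01256986]
(array([-0.04,  0.06,  1.42]), np.float64(0.028499377507770873))
```

move_arm --deltas '[[[0,0,0.3],0],[[0,0,0.6],0],[[0,0,0.9],0],[[0,0,1.2],0],[[0,0,1.4],0],[[0,0,1.4],0],[[0,0,1.5],0],[[0,0,1.65],0],[[0,0,1.65],0],[[0,0,1.65],0]]'

```text
time_s: 40.5
position: [0.5611, -0.1784, 0.0367]
ee_rot: [-0.036, 3.141, -0.002]
force: [-5.3, -0.8, 13.3]
opening: 0.0238
finger_force: 30.0
```

move_arm --deltas '[[[0,0,0.1],0],[[0,0,0.2],0],[[0,0,0.2],0],[[0,0,0.2],0]]'

```text
time_s: 41.0
position: [0.5612, -0.1785, 0.0366]
ee_rot: [-0.036, 3.14, -0.003]
force: [-10.4, 1.9, 26.7]
opening: 0.024
finger_force: 30.0
```

move_arm --deltas '[[[0,0,0],0],[[0,0,0],0],[[0,0,0],0],[[0,0,-2],0],[[0,0,-5],0],[[0,0,-9],0],[[4,-3,-14],0],[[8,-6,-19],0],[[9,-9,-22],0],[[9,-9,-22],0],[[9,-9,-22],0],[[9,-9,-22],0]]' --hand 0.52

```text
time_s: 42.5
position: [0.473, -0.2686, 0.2512]
ee_rot: [0.037, -3.139, -0.004]
force: [-0.1, 0.1, -0.1]
opening: 0.0441
finger_force: 0.0
```

Run:
```python
from h import *
print(robot.observe()["position"])
s=cam("wrist"); np.savez("w11.npz",**s); save(s,"w11.png",(60,20,560,340),1.6)
```

```text
[ 0.47303044 -0.26855109  0.25124433]
```

View pics/w11.png

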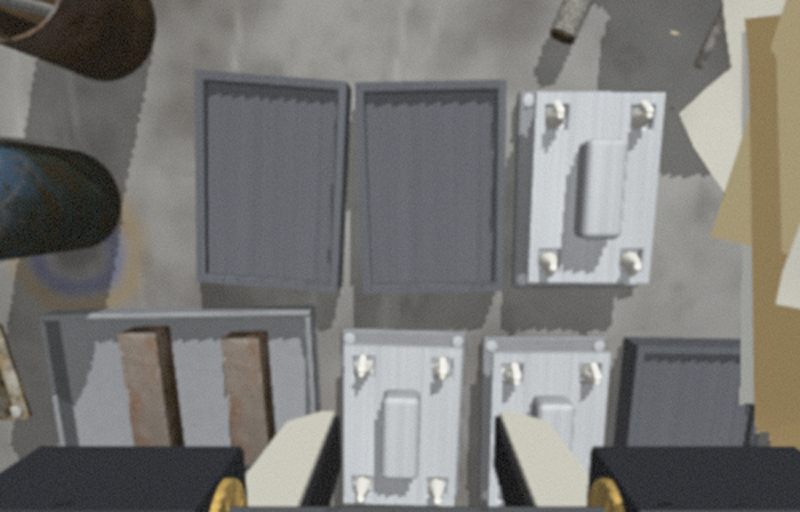

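The picture shows all dies empty and three covers on the bases with their tips through. Both tubes are in the tray at (150,385) and (247,390), and the bottle is in place. I'll do one numeric flatness check before handing in.

Run:
```python
from h import *
s=dict(np.load("w11.npz")); g=cv2.cvtColor(s["frame"],cv2.COLOR_RGB2GRAY).astype(float)
for n,p,y in [("b0",(.3964,-.1613),.0208),("b1",(.5525,-.2762),-.0085),("b2",(.555,-.177),.0223)]:
    # near-edge (-x) of cover plate: strongest dark->bright step down the column, at local y=0
    for ly in (-.012,0,.012):
        c,q=np.cos(y),np.sin(y); f=lambda z:px(s,[p[0]-.056*c-q*ly,p[1]-.056*q+c*ly,z])[0]
        u=f(.034); i,j=u.round().astype(int); col=g[j-9:j+10,i-3:i+4].mean(1); d=np.diff(col); k=d.argmax()
        print(n,"pred row z=34/42mm",f(.034)[1].round(1),f(.042)[1].round(1),"edge",j-9+k+.5,"step",d[k].round())
```

```text
b0 pred row z=34/42mm 78.2 76.7 edge 76.5 step 23.0
b0 pred row z=34/42mm 78.3 76.8 edge 76.5 step 37.0
b0 pred row z=34/42mm 78.4 76.9 edge 77.5 step 37.0
b1 pred row z=34/42mm 236.6 238.5 edge 235.5 step 17.0
b1 pred row z=34/42mm 237.0 238.8 edge 235.5 step 16.0
b1 pred row z=34/42mm 237.3 239.2 edge 236.5 step 17.0
b2 pred row z=34/42mm 241.4 243.3 edge 239.5 step 16.0
b2 pred row z=34/42mm 241.4 243.3 edge 239.5 step 18.0
b2 pred row z=34/42mm 241.4 243.3 edge 239.5 step 18.0
```

```bash
python3 -c "
from plant import robot
print(robot.finish_job())"
```

```text
the job is handed in; nothing more can be done
None
```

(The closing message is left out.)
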